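Return the square pepper mill to its well in the cruet stand

TASK

Put the square-sided wooden pepper mill back into the empty square well of the wooden cruet stand: turn it so that its flat sides are square to the well, lower it in (do not let it drop from high up) and leave it standing upright, fully down on the well's floor. Leave the spice jar in the stand and the round wooden mill standing where they are.

Things in the scene. Friction and masses are not known exactly. Their poses are not given: they have to be found in the camera images.
- square_mill: plain wooden mill, 46 x 46 mm square, 140 mm tall, loose and upright on the worktop at any yaw, about 0.25 kg. Thin steel collar at 85 mm; above it the head, also 46 mm square, up to 130 mm (rigid with the body), then a 16 mm round steel nut. Origin: centre of the underside; z up, x and y normal to the flats. Grip it across two flats of the head, about 108 mm up; all quarter turns are alike.
- square_well (a point): centre of the floor of the empty well, 14 mm above the worktop: 58 mm square, 24 mm deep, mouth bevelled 4 mm. x, y normal to its walls, z up; the mill fits in any quarter turn. The stand, pale wood, 96 (x) by 200 (y) by 38 mm high, is fixed, at any yaw; from this point its centre lies 50 mm, and its round 47 mm well with the spice jar 102 mm, along -y.
- spice_jar: round glass spice jar with a black cap, 41 mm wide, 105 mm tall, standing loose in the round well of the stand; its top is 119 mm above the worktop. Origin: centre of its underside, z up. Leave it there.
- round_mill: round turned wooden mill, 58 mm wide, 170 mm tall, standing loose on the worktop. Origin: centre of its underside, z up. Not the one wanted; leave it standing where it is.
There are look-alikes about, which are no part of the job. What is shaped like the square_mill but purple or red is not meant.

How it is judged:
By the outcome, as a careful person would: the job done as asked, in the order asked, and still so for the second after the job is handed in, with the robot touching nothing.
It also fails if it takes over 32 s, if anything falls off the work surface, if the arm or the gripper's body presses on something with over 40 N, if the wrist force passes 120 N, or if a joint passes its speed limit or range.

ROBOT

A 6-joint arm with a two-finger parallel gripper is mounted at the origin on a cart in front of the work surface, level with it; the furniture and walls round the work are solid. World frame = base frame: x ahead of the robot, y to its left, z up, the work surface at z = 0. Lengths are in m, angles in rad, forces in N, time in s.
With the tool pointing down it reaches from about 0.35 to 0.775 m from the base axis. Payload 7.3 kg.
Tool frame: the origin (TCP) lies at the very end of the fingers, on their centre line; the grasp point (between the pads) lies 19 mm behind it; z points along the fingers, y is the line along which they close (so a half turn about z gives the same grasp; the last joint's range is limited). The gripper opens to 92 mm and grips with 3 to 60 N. Pads are 19 mm wide; open, the fingers measure 130 mm over their backs; the gripper's body (75 mm by 190 mm) begins 47 mm behind the grasp point.
Start: joints at [1.2, 0.342, 1.524, -0, 1.275, -0.146], TCP at [0.117, 0.512, 0.227] pointing down, gripper open.
Joint ranges: [-2.53, 2.53], [-0.77, 2.02], [0.04, 2.7], [-1, 4.14], [0.28, 2.66], [-3.11, 3.11]. Speed limits (rad/s): [2.57, 2.57, 3.14, 3.14, 3.14, 3.14].

INTERFACE

Orientations are given as [roll, pitch, yaw] about the fixed x, y, z axes, in that order (R = Rz(yaw) Ry(pitch) Rx(roll)).
In Python, from cell import observe, read_camera, get_calibration, hand_in, search_frame gives the robot as it stands.
- The arm moves only by the tool step_arm, never from a script. Its argument "commands" is a list of rows, each an object with "translation": the shift along the tool's x, y, z in mm, a list of three; "roll": the turn about the tool's z in rad. In form: [{"translation": [x, y, z], "roll": roll}, ...]. A call has 1 to 20 rows; each row shifts and turns the commanded pose from where the row before left it, along the tool's axes as they then stand; what a row does not reach is not made up. A row lasts 1/12 s, in which the tool goes at most 41.7 mm and 7.16 degrees, less where a joint would pass 70% of its speed; a pose out of reach is approached as far as the arm can. A call is refused whole if a number of a shift passes 41.7 or a number of a turn 0.125, either way. A call with a gripper value outside its range is refused whole. "fingers" is the opening, from 0 (shut) to 1 (fully open), set as the call begins (left out, the last holds). The fingers move at their own pace and stop on an object; "grip_force" is the grip in N (left out, the last holds). Time passes only in rows, so rows that do not move let the fingers close. It gives the time, the measured TCP pose, the force, the opening and the grip force at its end, in the units of the state.
- observe(): the state, without advancing time (a new reading comes with each control period).
- read_camera(name): name is "scene" or "top"; returns the picture (480x640x3 uint8, red, green, blue); there is no depth.
- get_calibration(name): a dict with "camera_matrix" (3x3 intrinsics, pixels), "world_from_camera" (4x4, takes a point from camera to world coordinates). Camera axes: x right, y up, looking along -z (the intrinsics and any distortion apply to the point x, -y, -z); pixel columns grow to the right and rows downward; lengths in m; the calibration is good to about 2 mm. A picture is of the moment at which its call begins. get_calibration takes no time and is no camera call.
- hand_in(): hands the job in; it is judged then, once.
Trained networks look in the newest picture that a camera, given by its name, has taken for a name from the list of things; names that differ only in an ending like _2 or _b are one class to them, and where a whole thing is asked for, a point or a joint stands for the part that bears it (a point fixed in the world has none). Each returns a list of dicts, best first, with "confidence" (0 to 1); they miss things now and then, are a little off and sometimes report something else, mostly with a low value. They report only what shows in the picture. A call takes as long as a camera call. They do not tell look-alikes from the thing itself.
- search_frame(camera, name): "at" ([x, y, z] in m, in world coordinates, good to about 4 mm: the middle of the surface that is visible of it).
The state is a dict: "time": time; "qpos": joint angles; "qvel": joint speeds; "joint_efforts": joint torques, N m; "tool_pos": TCP position; "tool_rot": TCP orientation; "contact_force": force on the tool from outside, world axes, zero at the start; "torque": the same for the moment, N m; "opening": finger opening in m; "grip_force": force on a finger pad.
Only numpy, scipy, OpenCV 4.12 (cv2) and the standard library are available. Lean on these libraries where they do the work, as an engineer would, in place of code of your own. Each camera call takes 0.05 s, during which the arm holds its last target. There are 200 camera calls.

## Working session

There is one attempt and no reset: what is moved stays moved. The work goes in short steps, Python scripts to look and compute and a tool call to move; the robot and the scene stay as the last step left them, time stands still between calls to the robot, and variables do not carry over. Pictures are saved under pics/ and viewed, at most 10 in all, crops included, and the job is handed in when it is done.

Besides the shell and the picture viewer there is one more tool, called after ">>>" as a command line: name --argument value ..., lists and objects as JSON in quotes. step_arm: Moves the arm, as the interface text tells. Its arguments: {"type":"object","properties":{"commands":{"type":"array"},"fingers":{"type":"number"},"grip_force":{"type":"number"}},"required":["commands"]}

```bash
mkdir -p pics; ls; python3 - <<'E'
from cell import *
import cv2
for c in("scene","top"):
    cv2.imwrite(f"pics/{c}0.png",read_camera(c)[:,:,::-1])
    k=get_calibration(c); print(c,k["camera_matrix"],k["world_from_camera"],[x for x in k if x not in("camera_matrix","world_from_camera")])
    for n in("square_mill","square_well","spice_jar","round_mill"):
        print(n,[(d["at"],d["confidence"]) for d in search_frame(c,n)])
print(observe())
E
```

```text
pics
scene [[553.38952738   0.         320.6975191 ]
 [  0.         553.38952738 233.89267037]
 [  0.           0.           1.        ]] [[ 4.33160902e-01  5.96241687e-01 -6.75919732e-01 -2.16755228e-01]
 [-9.01316335e-01  2.85958835e-01 -3.25355819e-01 -4.23501308e-01]
 [-7.05483181e-04  7.50148916e-01  6.61268559e-01  7.49714286e-01]
 [ 0.00000000e+00  0.00000000e+00  0.00000000e+00  1.00000000e+00]] []
square_mill [([0.476, -0.296, 0.0968], 0.97), ([0.4745, -0.3976, 0.0812], 0.74), ([0.3785, -0.2229, 0.095], 0.72), ([0.3344, -0.3339, 0.0967], 0.57), ([0.6122, -0.1921, 0.0822], 0.17)]
square_well [([0.4985, 0.18, 0.0376], 0.71)]
spice_jar [([0.5413, 0.238, 0.0893], 0.7)]
round_mill [([0.6135, -0.1921, 0.0827], 0.72)]
top [[565.0950188    0.         312.34293139]
 [  0.         565.0950188  241.0892979 ]
 [  0.           0.           1.        ]] [[-0.00815136  0.99892206 -0.04569769  0.44146787]
 [-0.99994958 -0.00787471  0.00623074 -0.05687865]
 [ 0.00586417  0.04574617  0.99893588  1.10663568]
 [ 0.          0.          0.          1.        ]] []
square_mill [([0.4869, -0.3787,
[... 331 characters left out ...]
ime': 0.5, 'qpos': array([ 1.20000842e+00,  3.42039408e-01,  1.52414043e+00,  1.53586524e-05,
        1.27536723e+00, -1.45965846e-01]), 'qvel': array([ 2.72027619e-04, -9.63110813e-05, -5.86603885e-04,  7.29962717e-04,
       -7.08461818e-04,  2.07565184e-03]), 'joint_efforts': array([-9.34976088e-04, -4.30806756e+01, -2.44316286e+01,  7.18755112e-02,
        4.87951026e-02,  5.54440931e-06]), 'tool_pos': array([0.11700008, 0.51180827, 0.2267059 ]), 'tool_rot': array([ 3.14154542e+00, -7.90763725e-06,  2.91676612e+00]), 'contact_force': array([-0.00217496, -0.6986534 , -0.54135136]), 'torque': array([-0.03101716, -0.02454777, -0.00219435]), 'grip_force': 0.0, 'opening': 0.09177977478676017}
```

View pics/scene0.png

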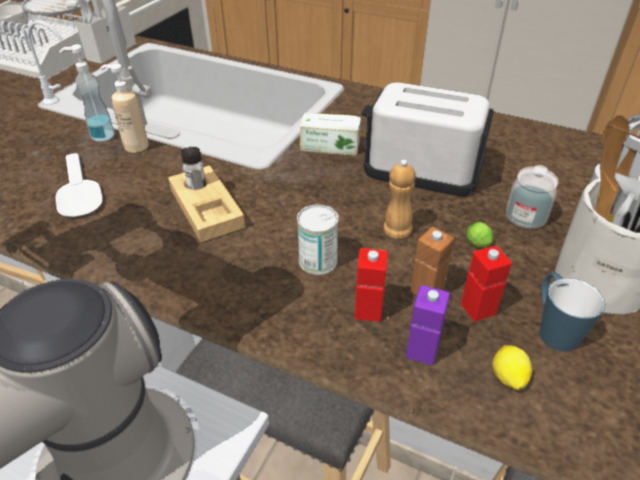

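View pics/top0.png

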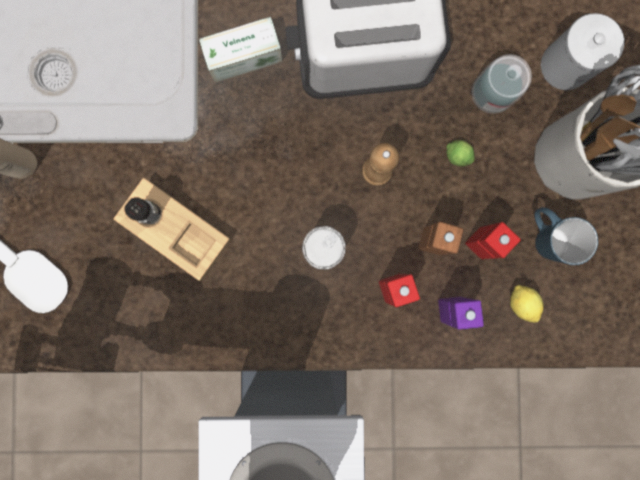

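Scene picture: the candidates are brown (433,262), red (371,285), red (486,284) and purple (428,325). In the top picture the brown one is at (445,238). Only the brown one is plain wood, so it should be the square_mill; the round mill is at (398,200). The stand is at (205,203), with its empty well at the near end (top 193,243). I'll rectify crops on the known height planes to confirm this and measure.

```bash
cat > h.py <<'E'
import numpy as np, cv2
from cell import *
def proj(c,P):
    k=get_calibration(c);T=np.linalg.inv(k["world_from_camera"]);p=(T[:3,:3]@np.asarray(P,float).T).T+T[:3,3]
    q=np.c_[p[:,0],-p[:,1],-p[:,2]]@k["camera_matrix"].T
    return q[:,:2]/q[:,2:]
def rect(img,c,cx,cy,z,half,n):
    # out: column = -y (right), row = -x (down), centre (cx,cy)
    W=[(cx+half,cy+half,z),(cx+half,cy-half,z),(cx-half,cy-half,z),(cx-half,cy+half,z)]
    H=cv2.getPerspectiveTransform(proj(c,W).astype(np.float32),np.float32([[0,0],[n,0],[n,n],[0,n]]))
    return cv2.warpPerspective(img,H,(n,n),flags=cv2.INTER_CUBIC)
E
python3 - <<'E'
from h import *
im=cv2.imread("pics/top0.png")
a=rect(im,"top",.49,-.29,.130,.06,390); b=rect(im,"top",.51,.19,.038,.13,390)
cv2.imwrite("pics/rect.png",np.hstack([a,b]))
E
```

```text
(no output)
```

View pics/rect.png

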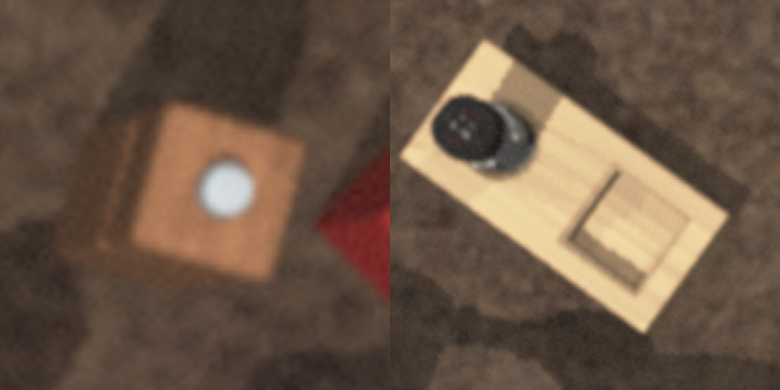

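The left crop confirms a plain wooden square head with a steel nut. The red mill's corner is about 9 mm off its -y side, so I'll close along the roughly x flats. The right crop shows the stand, with jar upper left and empty well lower right at crop (627,230). Next I'll refine both and compute the moves.

```bash
cat >> h.py <<'E'
def togo(x,y,z,yaw):
    s=observe();p=s["tool_pos"];w=s["tool_rot"][2];d=np.array([x,y,z])-p
    c,n=np.cos(w),np.sin(w)
    roll=-(yaw-w); roll=(roll+np.pi/2)%np.pi-np.pi/2
    return np.round([1e3*(c*d[0]+n*d[1]),1e3*(n*d[0]-c*d[1]),-1e3*d[2]],1),round(roll,4)
E
python3 - <<'E'
from h import *
im=cv2.imread("pics/top0.png")
def fit(a,m,cx,cy,half,n,tag):
    cs,_=cv2.findContours(m,cv2.RETR_EXTERNAL,cv2.CHAIN_APPROX_NONE)
    r=cv2.minAreaRect(max(cs,key=cv2.contourArea)); s=2*half/n
    print(tag,"xy",cx-(r[0][1]-n/2)*s,cy-(r[0][0]-n/2)*s,"size",np.array(r[1])*s,"yaw mod90",(-r[2]+45)%90-45)
a=rect(im,"top",.49,-.29,.130,.06,390); h=cv2.cvtColor(a,cv2.COLOR_BGR2HSV)
m=((h[...,2]>135)).astype(np.uint8)*255
m[:,:120]=0; m[:, 312:]=0
fit(a,cv2.morphologyEx(m,cv2.MORPH_OPEN,np.ones((9,9))),.49,-.29,.06,390,"mill")
b=rect(im,"top",.51,.19,.038,.13,390); h=cv2.cvtColor(b,cv2.COLOR_BGR2HSV)
m=((h[...,2]>125)&(h[...,1]>60)).astype(np.uint8)*255
m=cv2.morphologyEx(m,cv2.MORPH_CLOSE,np.ones((25,25)));m=cv2.morphologyEx(m,cv2.MORPH_OPEN,np.ones((9,9)))
fit(b,m,.51,.19,.13,390,"stand")
print(togo(.45,.15,.30,0),observe()["tool_rot"][2])
E
```

```text
mill xy 0.49070276817908653 -0.2971227792593149 size [0.04409682 0.04507552] yaw mod90 -15.592809677124023
stand xy 0.5163621724446614 0.20800091552734376 size [0.20972001 0.10435512] yaw mod90 -36.043365478515625
(array([-405.3, -278.5,  -73.3]), np.float64(-0.2248)) 2.9167661221025027
```

>>> step_arm --commands '[{"translation": [0, 0, -36], "roll": 0}, {"translation": [0, 0, -36], "roll": 0}, {"translation": [-27, -18.5, 0], "roll": 0.1}, {"translation": [0, 0, 0], "roll": 0}]' --fingers 1

```text
time: 0.83
tool_pos: [0.1415, 0.4867, 0.3012]
tool_rot: [3.137, 0.002, 2.811]
contact_force: [1.2, 0.5, 1.3]
opening: 0.0917
grip_force: 0.0
```

```bash
python3 - <<'E'
from h import *
out=[]
def box(xy,yaw,hx,hy,zs,c,col,im):
    y=np.radians(yaw);R=np.array([[np.cos(y),-np.sin(y)],[np.sin(y),np.cos(y)]])
    for z in zs:
        P=[list(np.array(xy)+R@np.array(q))+[z] for q in((hx,hy),(-hx,hy),(-hx,-hy),(hx,-hy))]
        cv2.polylines(im,[np.round(proj(c,P)*16*4).astype(np.int32)],True,col,1,cv2.LINE_AA,4)
for c in("scene","top"):
    im=cv2.resize(cv2.imread(f"pics/{c}0.png"),None,fx=4,fy=4,interpolation=cv2.INTER_CUBIC)
    m=(.4907,-.2975);w=(.487,.163);s=(.5165,.204)
    box(m,-15.6,.023,.023,(0,.13),c,(0,255,0),im)
    box(w,-35.8,.029,.029,(.014,.038),c,(255,0,0),im);box(s,-35.8,.1,.048,(.038,),c,(0,0,255),im) if 0 else box(s,54.2,.1,.048,(.038,),c,(0,0,255),im)
    for p in(m,w):
        u,v=(proj(c,[[*p,.06]])[0]*4).astype(int); out.append(im[v-200:v+200,u-200:u+200])
cv2.imwrite("pics/ov.png",cv2.resize(np.vstack([np.hstack(out[:2]),np.hstack(out[2:])]),(600,600)))
print(togo(.45,.15,.30,1.299))
E
```

```text
(array([-401. , -218.5,    1.2]), np.float64(1.5124))
```

View pics/ov.png

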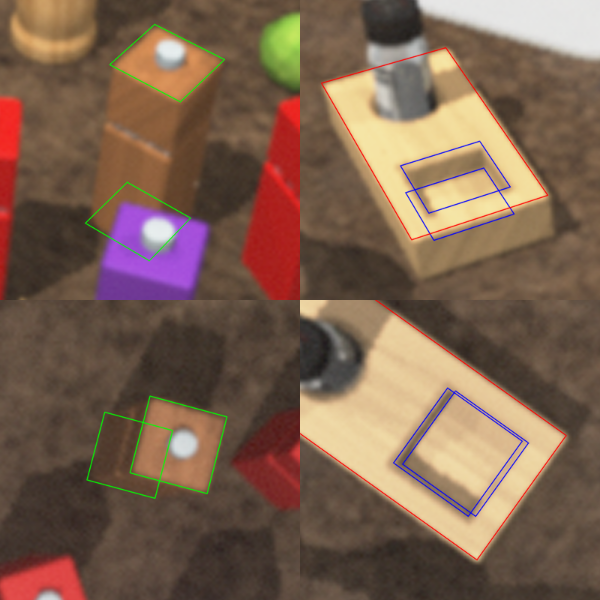

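Both cameras agree with the fitted mill (0.491,-0.2975, yaw -15.6°) and well (0.487,0.163, yaw -35.8°) to about 2 mm.

>>> step_arm --commands '[{"translation": [-33.4, -18.2, 0], "roll": 0}, {"translation": [-33.4, -18.2, 0], "roll": 0}, {"translation": [-33.4, -18.2, 0], "roll": 0}, {"translation": [-33.4, -18.2, 0], "roll": 0}, {"translation": [-33.4, -18.2, 0], "roll": 0}, {"translation": [-33.4, -18.2, 0], "roll": 0}, {"translation": [-33.4, -18.2, 0], "roll": 0}, {"translation": [-33.4, -18.2, 0], "roll": 0}, {"translation": [-33.4, -18.2, 0], "roll": 0}, {"translation": [-33.4, -18.2, 0], "roll": 0}, {"translation": [-33.4, -18.2, 0], "roll": 0}, {"translation": [-33.4, -18.2, 0], "roll": 0}, {"translation": [0, 0, 0], "roll": 0.12}, {"translation": [0, 0, 0], "roll": 0.12}, {"translation": [0, 0, 0], "roll": 0.12}, {"translation": [0, 0, 0], "roll": 0.12}, {"translation": [0, 0, 0], "roll": 0.12}, {"translation": [0, 0, 0], "roll": 0.12}, {"translation": [0, 0, 0], "roll": 0.12}, {"translation": [0, 0, 0], "roll": 0.12}]'

```text
time: 2.5
tool_pos: [0.4492, 0.153, 0.2984]
tool_rot: [-3.141, -0.0, 1.851]
contact_force: [0.2, -0.1, 0.2]
opening: 0.0921
grip_force: 0.0
```

>>> step_arm --commands '[{"translation": [0, 0, 0], "roll": 0.12}, {"translation": [0, 0, 0], "roll": 0.12}, {"translation": [0, 0, 0], "roll": 0.12}, {"translation": [0, 0, 0], "roll": 0.12}, {"translation": [0, 0, 0], "roll": 0.07}, {"translation": [0, 0, 0], "roll": 0}]'

```text
time: 3.0
tool_pos: [0.4492, 0.153, 0.2984]
tool_rot: [-3.141, 0.0, 1.305]
contact_force: [-1.0, 0.1, -0.1]
opening: 0.092
grip_force: 0.0
```

```bash
python3 -c "
from h import *
print(togo(.4907,-.2975,.30,1.2985))"
```

```text
(array([-423.8,  158.4,   -1.6]), np.float64(0.0063))
```

>>> step_arm --commands '[{"translation": [-35.3, 13.2, 0], "roll": 0}, {"translation": [-35.3, 13.2, 0], "roll": 0}, {"translation": [-35.3, 13.2, 0], "roll": 0}, {"translation": [-35.3, 13.2, 0], "roll": 0}, {"translation": [-35.3, 13.2, 0], "roll": 0}, {"translation": [-35.3, 13.2, 0], "roll": 0}, {"translation": [-35.3, 13.2, 0], "roll": 0}, {"translation": [-35.3, 13.2, 0], "roll": 0}, {"translation": [-35.3, 13.2, 0], "roll": 0}, {"translation": [-35.3, 13.2, 0], "roll": 0}, {"translation": [-35.3, 13.2, 0], "roll": 0}, {"translation": [-35.3, 13.2, 0], "roll": 0.006}, {"translation": [0, 0, 0], "roll": 0}, {"translation": [0, 0, 0], "roll": 0}]'

```text
time: 4.17
tool_pos: [0.4913, -0.2989, 0.2974]
tool_rot: [-3.14, -0.001, 1.3]
contact_force: [-0.1, 0.2, -0.9]
opening: 0.0915
grip_force: 0.0
```

```bash
python3 -c "
from h import *
print(togo(.4907,-.2975,.089,1.2985),observe()['tool_pos'])"
```

```text
(array([  1.2,  -1. , 208.4]), np.float64(0.0017)) [ 0.49134077 -0.29887198  0.29742326]
```

>>> step_arm --commands '[{"translation": [1, -1, 30], "roll": 0}, {"translation": [0, 0, 30], "roll": 0}, {"translation": [0, 0, 30], "roll": 0}, {"translation": [0, 0, 30], "roll": 0}, {"translation": [0, 0, 25], "roll": 0}, {"translation": [0, 0, 25], "roll": 0}, {"translation": [0, 0, 18], "roll": 0}, {"translation": [0, 0, 12], "roll": 0}, {"translation": [0, 0, 8], "roll": 0}, {"translation": [0, 0, 0], "roll": 0}]'

```text
time: 5.0
tool_pos: [0.4905, -0.2943, 0.0893]
tool_rot: [-3.139, -0.002, 1.303]
contact_force: [-0.4, -0.4, 0.4]
opening: 0.0921
grip_force: 0.0
```

>>> step_arm --commands '[{"translation": [0, 0, 0], "roll": 0}, {"translation": [0, 0, 0], "roll": 0}, {"translation": [0, 0, 0], "roll": 0}, {"translation": [0, 0, 0], "roll": 0}, {"translation": [0, 0, 0], "roll": 0}, {"translation": [0, 0, 0], "roll": 0}, {"translation": [0, 0, 0], "roll": 0}, {"translation": [0, 0, 0], "roll": 0}]' --fingers 0 --grip_force 30

```text
time: 5.67
tool_pos: [0.4911, -0.2962, 0.0908]
tool_rot: [3.141, 0.0, 1.301]
contact_force: [0.6, 0.5, 0.6]
opening: 0.0458
grip_force: 29.9
```

>>> step_arm --commands '[{"translation": [0, 0, -10], "roll": 0}, {"translation": [0, 0, -20], "roll": 0}, {"translation": [0, 0, -30], "roll": 0}, {"translation": [0, 0, -30], "roll": 0}, {"translation": [0, 0, -30], "roll": 0}, {"translation": [0, 0, -30], "roll": 0}, {"translation": [0, 0, -30], "roll": 0}, {"translation": [0, 0, -25], "roll": 0}, {"translation": [0, 0, -10], "roll": 0}, {"translation": [0, 0, 0], "roll": 0}]'

```text
time: 6.5
tool_pos: [0.4916, -0.2966, 0.3085]
tool_rot: [3.137, 0.002, 1.301]
contact_force: [-0.0, -0.4, -2.6]
opening: 0.046
grip_force: 29.9
```

```bash
python3 -c "
from h import *
print(togo(.487,.163,.30,np.radians(54.2)),observe()['tool_pos'],observe()['opening'])"
```

```text
(array([ 441.7, -127. ,    8.5]), np.float64(0.3549)) [ 0.49164614 -0.29661658  0.30846634] 0.04595222672047714
```

>>> step_arm --commands '[{"translation": [15, -4.3, 0], "roll": 0}, {"translation": [25, -7.2, 0], "roll": 0}, {"translation": [32, -9.2, 0], "roll": 0}, {"translation": [32, -9.2, 0], "roll": 0}, {"translation": [32, -9.2, 0], "roll": 0}, {"translation": [32, -9.2, 0], "roll": 0}, {"translation": [32, -9.2, 0], "roll": 0}, {"translation": [32, -9.2, 0], "roll": 0}, {"translation": [32, -9.2, 0], "roll": 0}, {"translation": [32, -9.2, 0], "roll": 0}, {"translation": [32, -9.2, 0], "roll": 0}, {"translation": [32, -9.2, 0], "roll": 0}, {"translation": [32, -9.2, 0], "roll": 0}, {"translation": [25, -7.2, 0], "roll": 0}, {"translation": [16, -4.7, 0], "roll": 0}, {"translation": [8, -2, 0], "roll": 0.08}, {"translation": [0, 0, 0], "roll": 0.09}, {"translation": [0, 0, 0], "roll": 0.09}, {"translation": [0, 0, 0], "roll": 0.09}, {"translation": [0, 0, 0], "roll": 0}]'

```text
time: 8.17
tool_pos: [0.4852, 0.1631, 0.3034]
tool_rot: [-3.138, 0.003, 0.948]
contact_force: [-0.4, 0.4, -2.0]
opening: 0.0461
grip_force: 29.9
```

```bash
python3 -c "
from h import *
print(togo(.487,.163,.20,np.radians(54.2)),observe()['tool_pos'],observe()['opening'])"
```

```text
(array([  1. ,   1.5, 103.4]), np.float64(0.0023)) [0.48517932 0.16309131 0.30339293] 0.04609569267778381
```

>>> step_arm --commands '[{"translation": [1, 1.5, 12], "roll": 0.002}, {"translation": [0, 0, 25], "roll": 0}, {"translation": [0, 0, 30], "roll": 0}, {"translation": [0, 0, 30], "roll": 0}, {"translation": [0, 0, 25], "roll": 0}, {"translation": [0, 0, 20], "roll": 0}, {"translation": [0, 0, 12], "roll": 0}, {"translation": [0, 0, 5], "roll": 0}, {"translation": [0, 0, 0], "roll": 0}, {"translation": [0, 0, 0], "roll": 0}]'

```text
time: 9.0
tool_pos: [0.4882, 0.1627, 0.1467]
tool_rot: [-3.141, 0.0, 0.95]
contact_force: [-0.3, -0.8, -2.2]
opening: 0.0457
grip_force: 29.9
```

```bash
python3 - <<'E'
from h import *
s=observe();p=s["tool_pos"];print(p,s["tool_rot"],togo(.487,.163,.104,np.radians(54.2)))
ims=[]
for c in("scene","top"):
    im=cv2.resize(cv2.cvtColor(read_camera(c),cv2.COLOR_RGB2BGR),None,fx=4,fy=4,interpolation=cv2.INTER_CUBIC)
    def box(xy,yaw,h,z,col):
        a=np.radians(yaw);R=np.array([[np.cos(a),-np.sin(a)],[np.sin(a),np.cos(a)]])
        P=[list(np.array(xy)+R@np.array(q))+[z] for q in((h,h),(-h,h),(-h,-h),(h,-h))]
        cv2.polylines(im,[np.round(proj(c,P)*64).astype(np.int32)],True,col,1,cv2.LINE_AA,4)
    box((.487,.163),-35.8,.029,.038,(255,0,0)); box(p[:2],np.degrees(s["tool_rot"][2])-90,.023,p[2]-.0908,(0,255,0))
    u,v=(proj(c,[[.487,.163,.06]])[0]*4).astype(int); ims.append(im[max(v-260,0):v+260,u-200:u+200])
cv2.imwrite("pics/pre.png",np.hstack(ims))
E
```

```text
[0.48822251 0.16269332 0.14666518] [-3.14111548e+00  2.93481988e-04  9.50011129e-01] (array([-0.5, -1.2, 42.7]), np.float64(0.004))
```

View pics/pre.png

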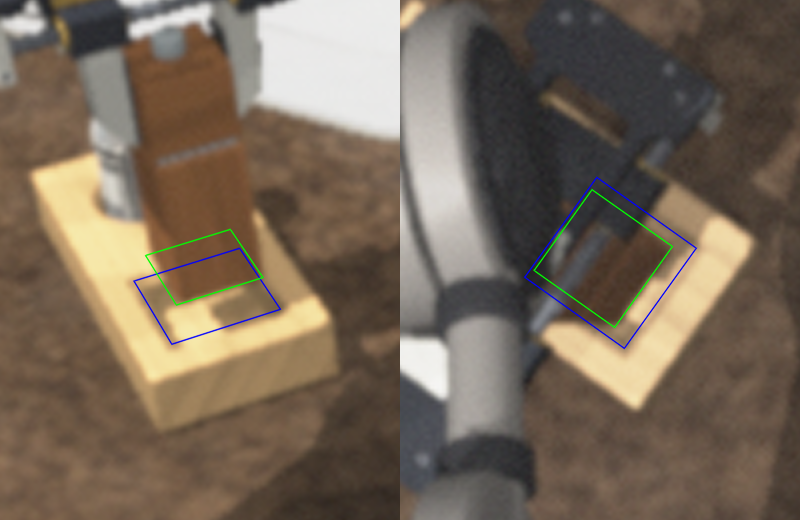

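The scene view shows the mill's underside matching the predicted green outline (205,268), upright and inside the well outline in plan. The jar is untouched, so I'll lower on.

>>> step_arm --commands '[{"translation": [-0.5, -1, 6], "roll": 0.004}, {"translation": [0, 0, 8], "roll": 0}, {"translation": [0, 0, 8], "roll": 0}, {"translation": [0, 0, 5], "roll": 0}, {"translation": [0, 0, 0], "roll": 0}]'

```text
time: 9.52
tool_pos: [0.4864, 0.1626, 0.1181]
tool_rot: [-3.14, 0.002, 0.945]
contact_force: [-0.8, -0.2, -2.8]
opening: 0.0459
grip_force: 29.9
```

>>> step_arm --commands '[{"translation": [0, 0, 4], "roll": 0}, {"translation": [0, 0, 4], "roll": 0}, {"translation": [0, 0, 3], "roll": 0}, {"translation": [0, 0, 0], "roll": 0}]'

```text
time: 9.85
tool_pos: [0.487, 0.1627, 0.108]
tool_rot: [-3.141, 0.001, 0.945]
contact_force: [-0.3, -0.4, -2.1]
opening: 0.0458
grip_force: 29.9
```

No contact yet, and the floor is expected at TCP z of about 0.104. I'll go on in 1 mm steps.

>>> step_arm --commands '[{"translation": [0, 0, 1], "roll": 0}, {"translation": [0, 0, 1], "roll": 0}, {"translation": [0, 0, 0], "roll": 0}]'

```text
time: 10.1
tool_pos: [0.4874, 0.1628, 0.1067]
tool_rot: [3.142, -0.0, 0.945]
contact_force: [0.6, 0.4, -3.0]
opening: 0.0457
grip_force: 29.9
```

>>> step_arm --commands '[{"translation": [0, 0, 1], "roll": 0}, {"translation": [0, 0, 0], "roll": 0}]'

```text
time: 10.27
tool_pos: [0.4873, 0.1628, 0.1057]
tool_rot: [3.142, -0.0, 0.945]
contact_force: [0.2, 0.3, -2.1]
opening: 0.046
grip_force: 29.9
```

>>> step_arm --commands '[{"translation": [0, 0, 0.7], "roll": 0}, {"translation": [0, 0, 0], "roll": 0}]'

```text
time: 10.43
tool_pos: [0.4873, 0.1628, 0.105]
tool_rot: [-3.142, -0.0, 0.945]
contact_force: [-0.1, 0.0, -2.1]
opening: 0.0459
grip_force: 29.9
```

>>> step_arm --commands '[{"translation": [0, 0, 0.7], "roll": 0}, {"translation": [0, 0, 0], "roll": 0}]'

```text
time: 10.6
tool_pos: [0.4875, 0.1628, 0.1048]
tool_rot: [3.141, -0.001, 0.945]
contact_force: [-1.0, -1.0, 2.4]
opening: 0.0458
grip_force: 29.9
```

>>> step_arm --commands '[{"translation": [0, 0, 0.5], "roll": 0}, {"translation": [0, 0, 0], "roll": 0}]'

```text
time: 10.77
tool_pos: [0.4876, 0.1628, 0.1047]
tool_rot: [3.141, -0.001, 0.945]
contact_force: [-1.8, 0.5, 6.4]
opening: 0.0454
grip_force: 30.0
```

Contact came at TCP z 0.1048, which is the 0.0908 grip height plus 14 mm, so the mill is on the floor. Releasing and retreating.

>>> step_arm --commands '[{"translation": [0, 0, -0.5], "roll": 0}, {"translation": [0, 0, 0], "roll": 0}, {"translation": [0, 0, 0], "roll": 0}, {"translation": [0, 0, 0], "roll": 0}, {"translation": [0, 0, 0], "roll": 0}, {"translation": [0, 0, 0], "roll": 0}, {"translation": [0, 0, 0], "roll": 0}]' --fingers 0.9

```text
time: 11.35
tool_pos: [0.4873, 0.1628, 0.1042]
tool_rot: [-3.141, 0.0, 0.945]
contact_force: [-0.3, -0.1, -0.3]
opening: 0.0818
grip_force: 0.0
```

>>> step_arm --commands '[{"translation": [0, 0, -6], "roll": 0}, {"translation": [0, 0, -12], "roll": 0}, {"translation": [0, 0, -25], "roll": 0}, {"translation": [0, 0, -35], "roll": 0}, {"translation": [0, 0, -35], "roll": 0}, {"translation": [0, 0, -35], "roll": 0}, {"translation": [0, 0, -30], "roll": 0}, {"translation": [-35, 0, 0], "roll": 0}, {"translation": [-35, 0, 0], "roll": 0}, {"translation": [-35, 0, 0], "roll": 0}, {"translation": [-35, 0, 0], "roll": 0}, {"translation": [-35, 0, 0], "roll": 0}, {"translation": [-25, 0, 0], "roll": 0}, {"translation": [0, 0, 0], "roll": 0}]'

```text
time: 12.52
tool_pos: [0.3679, -0.0017, 0.2829]
tool_rot: [3.141, 0.001, 0.942]
contact_force: [0.6, 1.0, 0.6]
opening: 0.0825
grip_force: 0.0
```

```bash
python3 - <<'E'
from h import *
ims=[]
for c in("scene","top"):
    im=cv2.cvtColor(read_camera(c),cv2.COLOR_RGB2BGR)
    im=cv2.resize(im,None,fx=4,fy=4,interpolation=cv2.INTER_CUBIC)
    u,v=(proj(c,[[.487,.163,.06]])[0]*4).astype(int); ims.append(im[max(v-260,0):v+260,u-200:u+200])
    print(c,[(d["at"],d["confidence"]) for d in search_frame(c,"round_mill")][:1])
cv2.imwrite("pics/post.png",np.hstack(ims)); print(observe()["tool_pos"],observe()["time"])
E
```

```text
scene [([0.6122, -0.1947, 0.0842], 0.66)]
top [([0.6197, -0.1797, 0.1445], 0.84)]
[0.37063896 0.00102419 0.28266135] 12.7167
```

View pics/post.png

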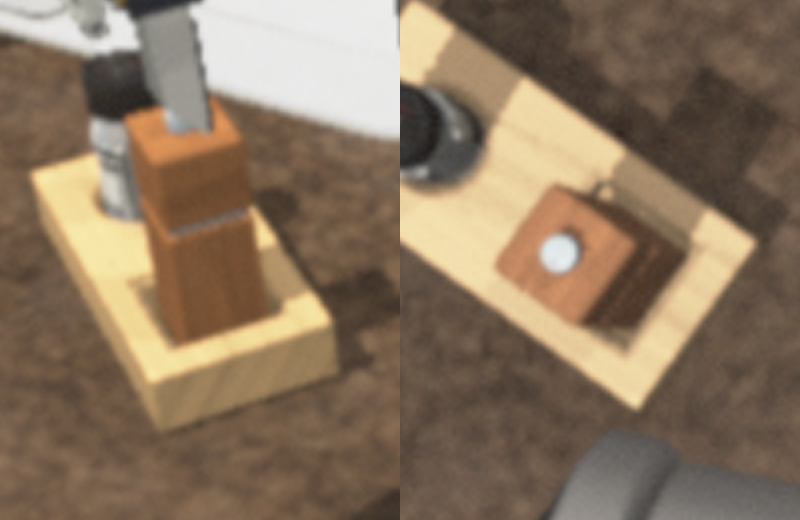

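The mill stands upright, seated in the well and square to it (scene crop 205,240; top crop 565,255). The jar is still in its well, the round mill hasn't moved, and the gripper is clear.

```bash
python3 -c "
from cell import *
print(hand_in())"
```

```text
the job is handed in; nothing more can be done
None
```

The square wooden mill is standing upright on the floor of the empty well with its sides square to it, the jar and round mill are where they were, and the job is handed in at about 13 s.

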